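Gauge the receiver tube and show the tip to the camera

ROBOT

A 6-joint arm with a two-finger parallel gripper is mounted at the origin on the work surface. World frame = base frame: x ahead of the robot, y to its left, z up, the work surface at z = 0. Lengths are in mm, angles in degrees, forces in N, time in s.
With the tool pointing down it reaches from about 350 to 850 mm from the base axis. Payload 8.1 kg.
Tool frame: the origin (TCP) lies midway between the tips of the shut fingers; the grasp point (between the pads) lies 19 mm behind it; y points along the fingers, x is the direction in which the jaws open and shut, and the axes are right-handed (so a half turn about y gives the same grasp; the last joint's range is limited). The gripper opens to 85 mm and grips with 20 to 120 N. Pads are 22 mm wide; open, the fingers measure 114 mm over their backs; the gripper's body (76 mm by 85 mm) begins 54 mm behind the grasp point. The pads swing forward as they close: fully open they stand 13 mm farther back than shut.
Start: joints at [68.159, 7.471, 85.268, -0, 87.261, -4.893], TCP at [174.881, 573.953, 231.292] pointing down, gripper open.
Joint ranges: [-169.43, 169.43], [-51.17, 129.36], [1.28, 143.12], [-76.62, 256.62], [0, 156.53], [-152.29, 152.29]. Speed limits (degrees/s): [136.94, 136.94, 159.86, 180, 180, 180].

INTERFACE

Orientations are given as [roll, pitch, yaw] about the fixed x, y, z axes, in that order (R = Rz(yaw) Ry(pitch) Rx(roll)).
In Python, from bench import r gives the robot as it stands.
- The arm moves only by the tool move_arm, never from a script. Its arguments are lists of equal length, an entry for each row: "linear": the shift along the tool's x, y, z normalised to -1 to 1, where 1 is 300 mm, a list of three; "twist": the turn, a rotation vector about the tool's x, y, z normalised to -1 to 1, where 1 is pi/2 rad, a list of three; "hand": the opening, from -1 (shut) to 1 (fully open). A call has 1 to 12 rows; each row is the pose to reach, as a shift and turn from the pose measured when the call began, along the tool's axes at that moment; what a row does not reach only later rows make up. A row lasts 1/12 s, in which the tool goes at most 41.7 mm and 7.16 degrees, less where a joint would pass 70% of its speed; a pose out of reach is approached as far as the arm can. A call with a number of a shift or a turn outside -1 to 1 is refused whole. A call with a gripper value outside its range is refused whole. The fingers move at their own pace and stop on an object; "force" is the grip in N (left out, the last holds). Time passes only in rows, so rows that repeat a pose let the fingers close. It gives the time, the measured TCP pose, the force and the opening at its end, in the units of the state.
- r.sense(): the state, without advancing time (a new reading comes with each control period).
- r.snapshot(name): name is "scene" or "top" or "wrist"; returns a dict with "frame" (400x640x3 uint8, red, green, blue), "range_z" (400x640 float32, mm along the optical axis (not along the pixel's ray), 0 where there is no reading), "intrinsics" (3x3 intrinsics, pixels), "dist_coeffs" ([k1, k2, p1, p2, k3] as OpenCV has them; the pictures are not rectified), "R" (3x3) and "t" (3): a world point X has camera coordinates R X + t; the wrist camera has in their place "hand_eye" (4x4, takes a point from camera to tool coordinates, whose origin is the TCP and whose axes are the tool frame's). Camera axes: x right, y down, z forward; pixel columns grow to the right and rows downward; lengths in mm; the calibration is good to about 2 mm. A picture is of the moment at which its call begins: read the wrist's pose just before it.
- r.hand_in(): hands the job in, once; it reports no verdict.
The state is a dict: "time": time; "joint_pos": joint angles; "qd": joint speeds; "joint_efforts": joint torques, N m; "tool_pos": TCP position; "tcp_rot": TCP orientation; "ft_force": force on the tool from outside, world axes, zero at the start; "wrist_torque": the same for the moment, N m; "finger_gap": finger opening in mm.
Only numpy, scipy, OpenCV 4.12 (cv2) and the standard library are available. Lean on these libraries where they do the work, as an engineer would, in place of code of your own. Each camera call takes 0.05 s, during which the arm holds its last target. There are 200 camera calls.

TASK

First take the red knob of the pan handle and set the camera level and square on its base (lens straight along the yellow stripe of the base plate). Then pick the gauge rod from its cradle, push it into the sloping receiver tube until the brass collar stops on the mouth, draw it out again, and finish while holding it still in the gripper, with the rod level and across the camera's view and its banded tip about 100 mm straight in front of the middle of the lens. Touch nothing else with the rod at the end, and leave the other things on the table where they are.

Things in the scene. Friction and masses are not known exactly. Their poses are not given: they have to be found in the camera images.
- cam_base: dark base plate (130 x 100 x 12 mm) of the camera's pan-tilt head, fixed to the table; origin on the table under its centre, z up; a yellow stripe on its top points along its +x, the straight-ahead direction
- cam_pivot (a point): point where the swivel (vertical) and tilt (level) axes of the head cross, 140 mm above the table; axes as the base
- cam_swivel (a joint): swivel of the camera head about the upright axis through cam_pivot, rad; 0 = lens square along the base's +x, positive = counterclockwise from above; friction joint (about 0.3 N m), stays where it is left
- cam_tilt (a joint): tilt of the camera about the level axis (its y) through cam_pivot, rad; 0 = camera and handle level, positive = lens down and handle knob up; friction joint (about 0.4 N m), stays where it is left
- cam_knob (a point): centre of the red ball (24 mm across) at the end of the thin pan handle (10 mm bar); it lies 130 mm from cam_pivot straight behind the lens, on the camera's -x at pivot height when level; free space under it. The camera measures 50 x 125 mm, its top 110 mm above cam_pivot. Axes: the camera's (x out of the lens)
- cam_lens (a point): centre of the lens front; in the camera's frame 70 mm ahead of cam_pivot and 55 mm above it; x axis points out of the lens, z up when level
- tube_mouth (a point): centre of the flared mouth of the aluminium receiver tube on a short fixed stand; x axis points INTO the bore and slopes 30 degrees (0.5236 rad) downward, y axis level. Bore 14 mm across and 102 mm deep, flare 24 mm across at the mouth over the first 12 mm, outside 24 mm (34 mm at the rim); nothing stands above the tube; the mouth is about 132 mm above the table
- rod_grip (a point): centre of the gauge rod's square blue and silver handle (90 mm long, 18 x 18 mm); x axis runs along the rod towards the tip. Rod 0.2 kg or so, centre of mass about 16 mm ahead of this point. At the start it lies level in a cradle with this point 45 mm above the table; cradle supports (up to 48 mm high) lie 37 mm behind this point and 110 mm ahead of it, free on both sides in between
- rod_collar (a point): centre of the front face of the brass collar (32 mm across, 8 mm thick), 53 mm ahead of rod_grip; axes as rod_grip. From here a 10 mm shaft runs on to the tip
- rod_tip (a point): end of the rod's tip (black and orange bands, slightly tapered end), 148 mm ahead of rod_grip and 95 mm ahead of the collar face; axes as rod_grip
- gauge_rod: the gauge rod as a whole, loose; origin and axes as rod_grip
- stand: fixed stand that carries the receiver tube: round base 110 mm across and 14 mm high, post and clamp reach up to the underside of the tube; origin on the table under the middle of the tube; +x is the level direction of the tube's slope
- tape_roll: bystander: black tape roll lying flat, 100 mm across, 24 mm high; origin at the middle of its underside
- spare_lens: bystander: spare black lens standing upright, 68 mm across, 85 mm high; origin at the middle of its underside
- lens_cap: bystander: grey lens cap, 58 mm across, 10 mm high; origin at the middle of its underside
- battery: bystander: grey camera battery 55 x 38 x 20 mm; origin at the middle of its underside
- bottle: bystander: white bottle, 64 mm across, 150 mm high; origin at the middle of its underside
- wrench: bystander: small steel wrench, 150 mm long, lying along its x axis; origin at the middle of its underside
- green_piece: bystander: flat green model piece, about 95 x 70 x 16 mm; origin at the middle of its underside
Mind the look-alikes: they are no part of the job. What is shaped like the stand but green, orange or turquoise is not meant.

How it is judged (in metres and radians):
On the way, in this order (a step that is already met when the one before it is completed fails the run):
1. the camera is level and square on its base (both joints within 0.12 rad of 0) (value of joint cam_swivel between -0.12 and 0.12 rad and value of joint cam_tilt between -0.12 and 0.12 rad), for 0.2 s.
2. the rod is fully in the tube: collar face within 5 mm of the mouth, in line with the bore (distance between rod_collar and tube_mouth below 0.005 m and angle between the x axis of rod_grip and the x axis of tube_mouth, either way round below 0.1 rad), for 0.2 s.
3. the rod is drawn right out: tip outside the mouth (x of rod_tip in the frame of tube_mouth below -0.005 m), for 0.1 s.
At the end, for the whole second after the job is handed in: Gripper holds the rod still, over 120 mm up, clear of camera and stand; rod level within 0.12 rad and within 0.4 rad of square across the lens axis; tip 50 to 150 mm before the lens, within 30 mm of its axis sideways and in height; both camera joints within 0.12 rad of 0 (all of step 1 and x of rod_tip in the frame of cam_lens between 0.05 and 0.15 m and y of rod_tip in the frame of cam_lens between -0.03 and 0.03 m and z of rod_tip in the frame of cam_lens between -0.03 and 0.03 m and angle between rod_grip's own x axis and vertical between 1.4508 and 1.6908 rad and angle between the x axis of rod_grip and the x axis of cam_lens, either way round above 1.1708 rad and contact force between the fingers and gauge_rod above 1 N and contact force between gauge_rod and cam_base below 0.2 N and contact force between gauge_rod and stand below 0.2 N and height (world z) of rod_grip above 0.12 m and linear speed of gauge_rod below 0.02 m/s); the arm keeps its last pose, push and grip.
It fails at once if a bystander is moved by more than 30 mm (distance of any of tape_roll, spare_lens, lens_cap, battery, bottle, wrench, green_piece from where it was at the start of the episode above 0.03 m).
It also fails if it takes over 67 s, if anything falls off the work surface, if the arm or the gripper's body presses on something with over 40 N, if the wrist force passes 120 N, or if a joint passes its speed limit or range.

## Working session

There is one attempt and no reset: what is moved stays moved. The work goes in short steps, Python scripts to look and compute and a tool call to move; the robot and the scene stay as the last step left them, time stands still between calls to the robot, and variables do not carry over. Pictures are saved under pics/ and viewed, on a budget of 10 in all, crops included, one or two more only if the job needs it, and the job is handed in when it is done.

Besides the shell and the picture viewer there is one more tool, called after ">>>" by a JSON object that holds its "op" and its "data", one argument or row to a line. move_arm: Moves the arm, as the interface text tells. Scaled input: -1 to 1 covers 300 mm each way for a shift and pi/2 rad each way for a turn. Its arguments: {"type":"object","properties":{"linear":{"type":"array","items":{"type":"array","items":{"type":"number","minimum":-1,"maximum":1}}},"twist":{"type":"array","items":{"type":"array","items":{"type":"number","minimum":-1,"maximum":1}}},"hand":{"type":"array","items":{"type":"number"}},"force":{"type":"number"}},"required":["linear","twist","hand"]}

```bash
ls; mkdir -p pics; cat > look.py <<'E'
import numpy as np, cv2, pickle
from bench import r
def snap(n,tag):
    s=r.sense(); d=r.snapshot(n); d['state']=s
    pickle.dump(d,open(f'pics/{tag}.pkl','wb')); cv2.imwrite(f'pics/{tag}.png',d['frame'][:,:,::-1]); return d
E
python3 - <<'E'
from look import *
for n in ('scene','top','wrist'):
    d=snap(n,n+'0'); print(n,d['intrinsics'].tolist(),d['dist_coeffs'], d.get('R'),d.get('t'),d.get('hand_eye'))
print(r.sense())
E
```

```text
pics
scene [[472.3683347502108, 0.0, 318.37242675488574], [0.0, 472.3683347502108, 203.38101871181772], [0.0, 0.0, 1.0]] [0.0090875 0.        0.        0.        0.       ] [[ 0.24621014  0.96914441  0.01181858]
 [ 0.52749508 -0.12375986 -0.84049535]
 [-0.81309871  0.21317272 -0.54168984]] [-167.37891631 -158.32826046 1800.36181509] None
top [[362.81344628539796, 0.0, 325.3303261288506], [0.0, 362.81344628539796, 202.0357761065282], [0.0, 0.0, 1.0]] [0.01442994 0.         0.         0.         0.        ] [[ 0.0055088  -0.99973221  0.02247562]
 [-0.98110519 -0.00975027 -0.19322923]
 [ 0.19339663 -0.02098649 -0.98089618]] [  10.88029969  568.34866879 1052.05512916] None
wrist [[358.63406040890237, 0.0, 321.209152597539], [0.0, 358.63406040890237, 205.57245236933824], [0.0, 0.0, 1.0]] [-0.03159336  0.          0.          0.          0.        ] None None [[ 9.99999573e-01  2.81947085e-04 -8.79616320e-04  1.10443021e+00]
 [ 9.23698339e-04 -3.05895595e-01  9.52064615e-01 -1.42502526e+02]
 [-6.38915206e-07 -9.52065022e-01 -3.05895725e-01  7.72098402e+01]
 [ 0.00000000e+00  0.00000000e+00  0.00000000e+00  1.00000000e+00]]
{'time': 0.15, 'joint_pos': array([ 6.81597273e+01,  7.50401599e+00,  8.53151028e+01,  1.47318172e-05,
        8.72611210e+01, -4.89556648e+00]), 'qd': array([ 0.07720192, -0.13346131, -0.17069945, -0.03027602,  0.04867194,
       -0.00230942]), 'joint_efforts': array([ 3.40266715e-04, -5.70055926e+01, -5.01165354e+01, -1.31484380e-04,
        9.47638851e-03, -4.75387463e-07]), 'tool_pos': array([174.71702054, 573.56193945, 230.49592586]), 'tcp_rot': array([-8.99931377e+01,  7.99457733e-02,  7.30552978e+01]), 'ft_force': array([0.13237822, 0.47447548, 0.65973028]), 'wrist_torque': array([-0.0648481 , -0.02351711, -0.00436223]), 'finger_gap': 85.78850479460665}
```

View pics/top0.png

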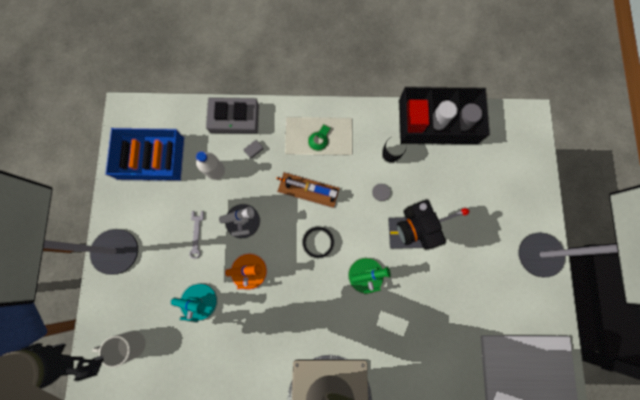

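View pics/scene0.png

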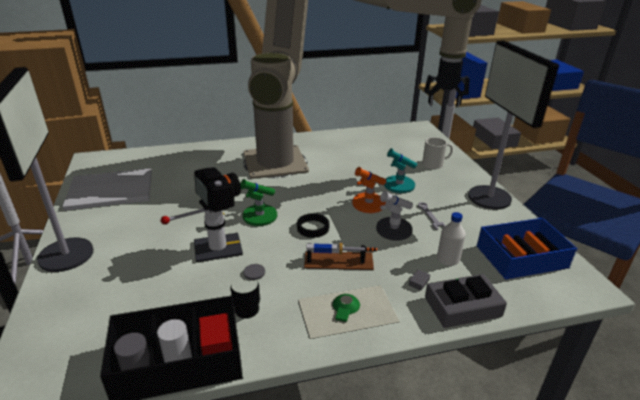

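Top view: red knob about (465,211), camera head (423,224), base plate (405,233) with stripe at (394,233), cradle with rod (310,190), aluminium stand (241,220). Look-alikes: orange (247,270), turquoise (195,302) and green (368,275) stands, and a green piece (320,138). In the scene view the grey stand is at (396,215) and the knob at (166,219).

```bash
cat >> look.py <<'E'
def load(tag): return pickle.load(open(f'pics/{tag}.pkl','rb'))
from scipy.spatial.transform import Rotation as Ro
def pose(d):  # cam->world
    if 'R' in d and d['R'] is not None: R=np.array(d['R']).T; return R,-R@np.array(d['t'])
    s=d['state']; Rt=Ro.from_euler('xyz',s['tcp_rot'],degrees=True).as_matrix(); H=np.array(d['hand_eye'])
    return Rt@H[:3,:3], Rt@H[:3,3]+s['tool_pos']
def rays(d,px):
    px=np.asarray(px,float).reshape(-1,1,2)
    u=cv2.undistortPoints(px,d['intrinsics'],np.array(d['dist_coeffs']))[:,0]
    return np.c_[u,np.ones(len(u))]
def cloud(d):
    h,w=d['range_z'].shape; g=np.stack(np.meshgrid(np.arange(w),np.arange(h)),-1).reshape(-1,2)
    R,t=pose(d); P=(rays(d,g)*d['range_z'].reshape(-1,1))@R.T+t
    P[d['range_z'].ravel()==0]=np.nan; return P.reshape(h,w,3)
def onplane(d,px,z):
    R,t=pose(d); v=rays(d,px)@R.T; return t+v*((z-t[2])/v[:,2])[:,None]
def tri(d1,p1,d2,p2):
    A=[];b=[]
    for d,p in((d1,p1),(d2,p2)):
        R,t=pose(d); v=(rays(d,p)@R.T)[0]; v/=np.linalg.norm(v); M=np.eye(3)-np.outer(v,v); A.append(M);b.append(M@t)
    x=np.linalg.lstsq(np.vstack(A),np.hstack(b),rcond=None)[0]
    return x,[np.linalg.norm(a@x-c) for a,c in zip(A,b)]
def mask(d,lo,hi,box):
    h=cv2.cvtColor(d['frame'],cv2.COLOR_RGB2HSV); m=cv2.inRange(h,np.array(lo),np.array(hi)); o=np.zeros_like(m)
    x0,y0,x1,y1=box; o[y0:y1,x0:x1]=m[y0:y1,x0:x1]; return o
def cen(m): ys,xs=np.nonzero(m); return np.array([xs.mean(),ys.mean()]),len(xs)
E
python3 - <<'E'
from look import *
np.set_printoptions(precision=1,suppress=True)
T,S=load('top0'),load('scene0'); CT,CS=cloud(T),cloud(S)
def red(d,b): return mask(d,(0,150,90),(8,255,255),b)|mask(d,(172,150,90),(180,255,255),b)
a,na=cen(red(T,(445,195,485,225))); b,nb=cen(red(S,(150,205,185,232)))
print('knob',a,na,b,nb,tri(T,a,S,b), CT[int(a[1]),int(a[0])],CS[int(b[1]),int(b[0])])
ys=mask(T,(18,100,90),(35,255,255),(380,222,403,245)); p,n=cen(ys); print('yellow top',p,n,onplane(T,p,12)); q=np.argwhere(ys)[:,::-1]; print(onplane(T,[q[q[:,0].argmin()],q[q[:,0].argmax()]],12))
ys=mask(S,(18,100,90),(35,255,255),(195,230,245,262)); p,n=cen(ys); print('yellow sc',p,n)
q=np.argwhere(ys)[:,::-1]; print(onplane(S,[q[q[:,0].argmin()],q[q[:,0].argmax()]],12))
for nm,d,C in(('T',T,CT),('S',S,CS)):
    for (bx,name) in(((305,175,345,205),'blueT') if nm=='T' else ((300,235,345,260),'blueS'),):
        m=mask(d,(105,120,60),(125,255,255),bx); p,n=cen(m); print(name,p,n,onplane(d,p,50),np.nanmedian(C[m>0],0))
# tube cloud
for nm,C,bx in(('T',CT,(215,195,268,245)),('S',CS,(370,185,420,240))):
    P=C[bx[1]:bx[3],bx[0]:bx[2]].reshape(-1,3); Q=P[P[:,2]>85]; print(nm,len(Q),Q.min(0),Q.max(0)); c=Q.mean(0); u,s,v=np.linalg.svd(Q-c); print(c,v[0],np.degrees(np.arcsin(v[0][2])),s)
def crop(d,x0,y0,x1,y1): return cv2.resize(d['frame'][y0:y1,x0:x1,::-1],(400,290),interpolation=cv2.INTER_CUBIC)
im=np.vstack([np.hstack([crop(T,205,170,345,271.__int__()),crop(T,370,170,490,257)]),np.hstack([crop(S,290,170,430,272),crop(S,150,160,290,262)])])
cv2.imwrite('pics/crops.png',im)
E
```

```text
File "<stdin>", line 17
    im=np.vstack([np.hstack([crop(T,205,170,345,271.__int__()),crop(T,370,170,490,257)]),np.hstack([crop(S,290,170,430,272),crop(S,150,160,290,262)])])
                                                   ^
SyntaxError: invalid decimal literal
```

```bash
cat > m1.py <<'E'
from look import *
np.set_printoptions(precision=1,suppress=True)
T,S=load('top0'),load('scene0'); CT,CS=cloud(T),cloud(S)
def red(d,b): return mask(d,(0,150,90),(8,255,255),b)|mask(d,(172,150,90),(180,255,255),b)
a,na=cen(red(T,(445,195,485,225))); b,nb=cen(red(S,(150,205,185,232)))
print('knob',a,na,b,nb,tri(T,a,S,b), CT[int(a[1]),int(a[0])],CS[int(b[1]),int(b[0])])
for d,bx in((T,(380,222,403,245)),(S,(195,230,245,262))):
    ys=mask(d,(18,100,60),(35,255,255),bx); q=np.argwhere(ys)[:,::-1]
    if len(q): print('yellow',q.mean(0),len(q),onplane(d,[q.mean(0),q[q[:,0].argmin()],q[q[:,0].argmax()]],12))
for d,C,bx in((T,CT,(305,175,345,205)),(S,CS,(300,235,345,260))):
    m=mask(d,(105,120,60),(125,255,255),bx); p,n=cen(m); print('blue',p,n,onplane(d,p,50),np.nanmedian(C[m>0],0))
for C,bx in((CT,(215,195,268,245)),(CS,(370,185,420,240))):
    P=C[bx[1]:bx[3],bx[0]:bx[2]].reshape(-1,3); Q=P[P[:,2]>85]; print(len(Q),Q.min(0),Q.max(0)); c=Q.mean(0); u,s,v=np.linalg.svd(Q-c); print(c,v[0],np.degrees(np.arcsin(v[0][2])),s)
def crop(d,x0,y0,x1,y1): return cv2.resize(d['frame'][y0:y1,x0:x1,::-1],(400,290),interpolation=cv2.INTER_CUBIC)
cv2.imwrite('pics/crops.png',np.vstack([np.hstack([crop(T,205,170,345,271),crop(T,370,170,490,257)]),np.hstack([crop(S,290,170,430,272),crop(S,150,160,290,262)])]))
E
python3 m1.py
```

```text
knob [464.8 211.2] 40 [165.6 218.8] 27 (array([ 527.5, -369.3,  150.9]), [np.float64(2.371204402015652), np.float64(2.371204402015712)]) [ 526.2 -366.   159.7] [ 539.4 -366.9  160.2]
yellow [393.9 232.5] 33 [[ 481.8 -201.1   12. ]
 [ 486.2 -189.    12. ]
 [ 483.3 -214.1   12. ]]
yellow [232.8 242. ] 44 [[ 481.8 -203.7   12. ]
 [ 478.1 -219.9   12. ]
 [ 481.3 -185.9   12. ]]
blue [321.8 189.9] 96 [[607.3  26.2  50. ]] [606.2  25.7  53.9]
blue [322.4 247.6] 140 [[613.2  27.5  50. ]] [614.5  27.6  52.2]
355 [496.5 220.7  85.1] [537.  326.  150.6]
[512.6 266.  113.9] [ 0.2 -0.9  0.4] 25.458127986620426 [593.2 207.9 131.5]
359 [383.8 221.5  85. ] [543.8 325.6 146.8]
[525.9 263.6 109.8] [ 0.  -0.9  0.4] 26.713054486917255 [525.5 253.9 220.7]
```

View pics/crops.png

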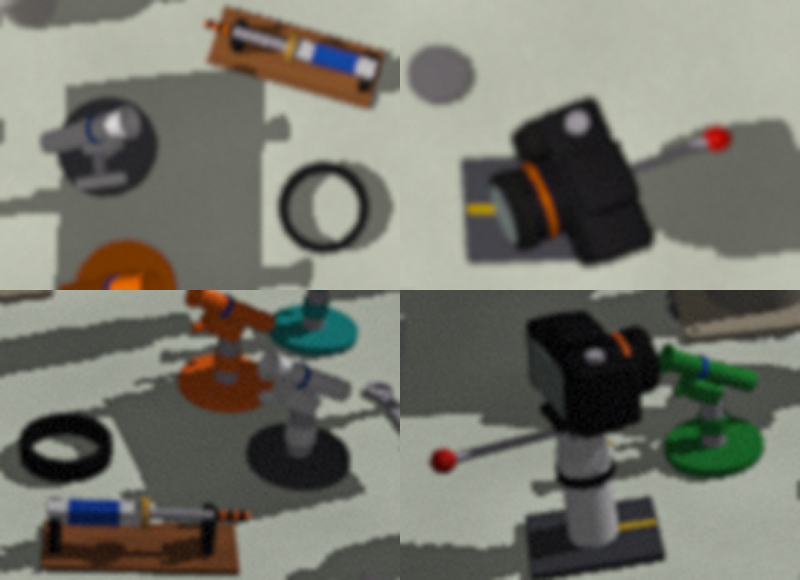

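Crops confirm the choices: the grey aluminium tube with blue band at crop (100,135), mouth at its bright right end; the rod tip points left (+y); the red knob is at (717,138), handle swung from the stripe. The green, orange and turquoise look-alikes are excluded. Next I get the base plate's position.

```bash
cat > m2.py <<'E'
from look import *
np.set_printoptions(precision=1,suppress=True)
T,S=load('top0'),load('scene0')
G=np.full((300,300,3),0,np.uint8)  # 1mm grid, x 400..560(+), y -130..-330
out=[]
for d in (T,S):
    R,t=pose(d); xs=np.arange(400,560); ys=np.arange(-350,-150)
    X=np.array([[x,y,12.] for x in xs for y in ys]); 
    uv=cv2.projectPoints(X,cv2.Rodrigues(R.T)[0],-R.T@t,d['intrinsics'],np.array(d['dist_coeffs']))[0].reshape(len(xs),len(ys),2).astype(np.float32)
    im=cv2.remap(d['frame'],uv[...,0],uv[...,1],cv2.INTER_LINEAR)
    im=im[::-1,::-1]  # up=+x, left=+y
    out.append(cv2.resize(im[:,:,::-1],None,fx=2,fy=2))
cv2.imwrite('pics/plate.png',np.vstack(out))
E
python3 m2.py
```

```text
(no output)
```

View pics/plate.png

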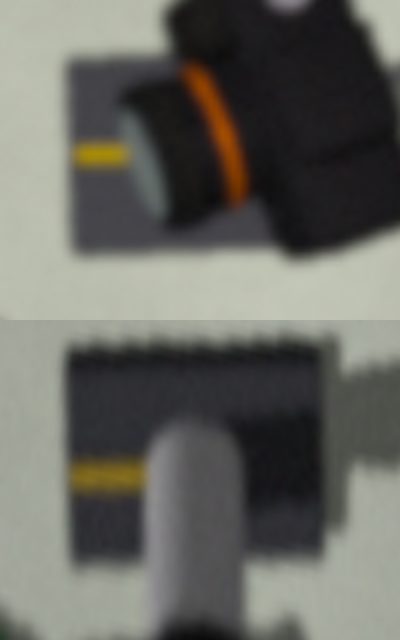

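Plate rectified: left-edge corners put the base centre at about (483.5, −251), with stripe yaw about 91.8°. The knob is at (527.5, −369, 151), 127 mm from the pivot against 130 expected, so swivel is about +18.6° and tilt about +0.08.

```bash
cat > go.py <<'E'
# usage: from go import go ; prints normalised move from current pose to each target (pos, euler)
from look import *
def go(*targets, cur=None):
    if cur is None: s=r.sense(); cur=(s['tool_pos'],s['tcp_rot'])
    R0=Ro.from_euler('xyz',cur[1],degrees=True)
    for p,e in targets:
        l=R0.inv().apply(np.array(p,float)-cur[0])/300; w=(R0.inv()*Ro.from_euler('xyz',e,degrees=True)).as_rotvec()/(np.pi/2)
        print(p,np.round(l,3).tolist(),np.round(w,3).tolist())
E
python3 -c "
from go import *
go(([400,450,330],[-90,0,73]),([400,430,330],[-90,0,45]))"
```

```text
[400, 450, 330] [-0.176, -0.332, -0.838] [-0.0, 0.001, -0.001]
[400, 430, 330] [-0.239, -0.331, -0.858] [0.0, 0.312, -0.001]
```

>>> {"op": "move_arm", "data": {
  "linear": [
    [-0.24,-0.33,-0.86],
    [-0.24,-0.33,-0.86],
    [-0.24,-0.33,-0.86],
    [-0.24,-0.33,-0.86],
    [-0.24,-0.33,-0.86],
    [-0.24,-0.33,-0.86],
    [-0.24,-0.33,-0.86],
    [-0.24,-0.33,-0.86]
  ],
  "twist": [
    [0,0.31,0],
    [0,0.31,0],
    [0,0.31,0],
    [0,0.31,0],
    [0,0.31,0],
    [0,0.31,0],
    [0,0.31,0],
    [0,0.31,0]
  ],
  "hand": [1,1,1,1,1,1,1,1]
}}

```text
time: 0.82
tool_pos: [406.0, 426.4, 332.3]
tcp_rot: [-90.2, -0.2, 44.8]
ft_force: [-0.0, 0.3, 0.9]
finger_gap: 85.0
```

```bash
python3 -c "
from go import *
go(([580,190,330],[-90,0,20]),([590,170,330],[-90,0,20]))"
```

```text
[580, 190, 330] [-0.144, 0.01, -0.968] [0.002, 0.276, 0.002]
[590, 170, 330] [-0.168, 0.011, -1.039] [0.002, 0.276, 0.002]
```

>>> {"op": "move_arm", "data": {
  "linear": [
    [-0.14,0.01,-0.97],
    [-0.14,0.01,-0.97],
    [-0.14,0.01,-0.97],
    [-0.14,0.01,-0.97],
    [-0.14,0.01,-0.97],
    [-0.14,0.01,-0.97],
    [-0.14,0.01,-0.97],
    [-0.14,0.01,-0.97],
    [-0.14,0.01,-0.97],
    [-0.14,0.01,-0.97]
  ],
  "twist": [
    [0,0.28,0],
    [0,0.28,0],
    [0,0.28,0],
    [0,0.28,0],
    [0,0.28,0],
    [0,0.28,0],
    [0,0.28,0],
    [0,0.28,0],
    [0,0.28,0],
    [0,0.28,0]
  ],
  "hand": [1,1,1,1,1,1,1,1,1,1]
}}

```text
time: 1.65
tool_pos: [581.1, 190.6, 329.4]
tcp_rot: [-90.1, -0.1, 19.6]
ft_force: [-0.4, 0.6, -0.3]
finger_gap: 85.4
```

```bash
python3 -c "
from go import *
d=snap('wrist','w1'); print(d['state']['tool_pos'],d['state']['tcp_rot'])
go(([600,-90,330],[-90,0,20]),([560,-270,330],[-90,0,20.4]))"
```

```text
[581.05204762 190.60319249 329.41412073] [-90.05855009  -0.14496449  19.5667058 ]
[600, -90, 330] [-0.255, -0.001, -0.905] [0.001, -0.004, 0.002]
[560, -270, 330] [-0.582, -0.001, -1.425] [0.001, -0.008, 0.002]
```

View pics/w1.png

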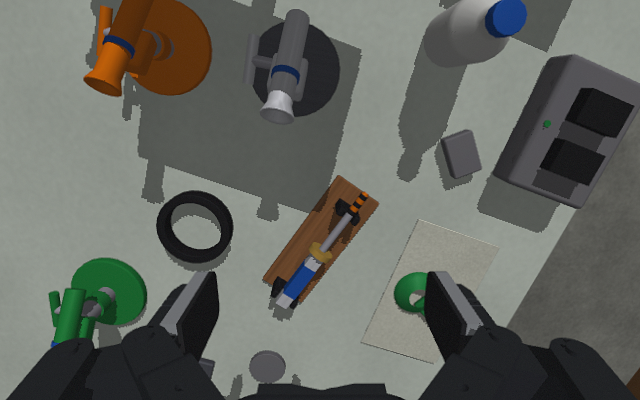

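The wrist view shows rod (handle end about (280,303), collar (318,252), tip (362,196)) and tube (mouth rim about (279,107), far end (294,12)). I keep it for measuring and go on to the knob.

>>> {"op": "move_arm", "data": {
  "linear": [
    [-0.255,0,-0.9],
    [-0.255,0,-0.9],
    [-0.255,0,-0.9],
    [-0.255,0,-0.9],
    [-0.255,0,-0.9],
    [-0.255,0,-0.9],
    [-0.255,0,-0.9],
    [-0.255,0,-0.9],
    [-0.255,0,-0.9]
  ],
  "twist": [
    [0,0,0],
    [0,0,0],
    [0,0,0],
    [0,0,0],
    [0,0,0],
    [0,0,0],
    [0,0,0],
    [0,0,0],
    [0,0,0]
  ],
  "hand": [1,1,1,1,1,1,1,1,1]
}}

```text
time: 2.45
tool_pos: [599.3, -88.1, 329.7]
tcp_rot: [-90.0, -0.2, 19.6]
ft_force: [-1.2, 0.9, 0.0]
finger_gap: 85.4
```

```bash
python3 - <<'E'
from go import *
go(([600,-340,330],[-90,0,20]),([560,-355,330],[-90,0,20.4]))
d=load('w1'); C=cloud(d); np.set_printoptions(precision=1,suppress=True)
# rod: points above table along rod px
m=mask(d,(105,140,60),(125,255,255),(270,240,330,310)); p,n=cen(m); print('blue',p,n,onplane(d,p,54),np.nanmedian(C[m>0],0))
q=np.argwhere(m)[:,::-1].astype(np.float32); print(cv2.minAreaRect(q))
o=mask(d,(5,150,120),(18,255,255),(340,185,372,225)); p2,n2=cen(o); print('orange',p2,n2,onplane(d,p2,48),np.nanmedian(C[o>0],0))
b=mask(d,(19,90,90),(35,255,255),(300,235,340,270)); p3,n3=cen(b); print('brass',p3,n3,onplane(d,p3,55),np.nanmedian(C[b>0],0))
# tube cloud
P=C[0:130,235:320].reshape(-1,3); Q=P[(P[:,2]>75)]
Q=Q[np.isfinite(Q).all(1)]; print(len(Q),Q.min(0),Q.max(0))
np.save('pics/tube.npy',Q)
E
```

```text
[600, -340, 330] [-0.28, -0.001, -0.792] [0.0, -0.004, 0.002]
[560, -355, 330] [-0.422, -0.002, -0.794] [0.0, -0.009, 0.002]
blue [297.9 281.3] 563 [[608.   29.3  54. ]] [607.8  28.5  54.1]
((298.3357238769531, 280.68438720703125), (16.817699432373047, 36.96863555908203), 37.30394744873047)
orange [358.5 201.9] 79 [[644.5 156.4  48. ]] [644.4 157.5  49.1]
brass [319.4 252.7] 249 [[620.7  78.2  55. ]] [619.5  77.5  55.7]
3443 [499.7 222.4  76. ] [540.9 328.9 147. ]
```

>>> {"op": "move_arm", "data": {
  "linear": [
    [-0.38,0,-0.8],
    [-0.38,0,-0.8],
    [-0.38,0,-0.8],
    [-0.38,0,-0.8],
    [-0.38,0,-0.8],
    [-0.38,0,-0.8],
    [-0.38,0,-0.8],
    [-0.38,0,-0.8]
  ],
  "twist": [
    [0,0,0],
    [0,0,0],
    [0,0,0],
    [0,0,0],
    [0,0,0],
    [0,0,0],
    [0,0,0],
    [0,0,0]
  ],
  "hand": [1,1,1,1,1,1,1,1]
}}

```text
time: 3.12
tool_pos: [572.3, -353.8, 328.6]
tcp_rot: [-90.0, -0.1, 19.5]
ft_force: [0.5, 0.6, -0.3]
finger_gap: 85.2
```

```bash
python3 - <<'E'
from go import *
np.set_printoptions(precision=1,suppress=True)
d=snap('wrist','w2'); C=cloud(d)
m=mask(d,(0,150,80),(8,255,255),(0,0,640,400))|mask(d,(172,150,80),(180,255,255),(0,0,640,400))
n,l,st,ce=cv2.connectedComponentsWithStats(m)
for i in range(1,n):
    if st[i,4]>60: print(st[i],ce[i],onplane(d,ce[i],150),np.nanmedian(C[l==i],0),np.nanmax(C[l==i][:,2]))
print(d['state']['tool_pos'])
go(([527.5,-369.3,200],[-90,0,20.4]),([527.5,-369.3,130],[-90,0,20.4]))
E
```

```text
[ 536  151   84   67 3201] [576.9 183.9] [[ 801.7 -276.3  150. ]] [ 860.5 -275.5   75.9] 78.44641446556506
[259 171  25  21 427] [270.9 180.9] [[ 530.7 -369.6  150. ]] [ 531.3 -367.4  157.3] 161.7183757325575
[ 572.3 -353.8  328.6]
[527.5, -369.3, 200] [-0.164, 0.429, -0.005] [-0.0, -0.009, 0.002]
[527.5, -369.3, 130] [-0.164, 0.663, -0.005] [-0.0, -0.009, 0.002]
```

View pics/w2.png

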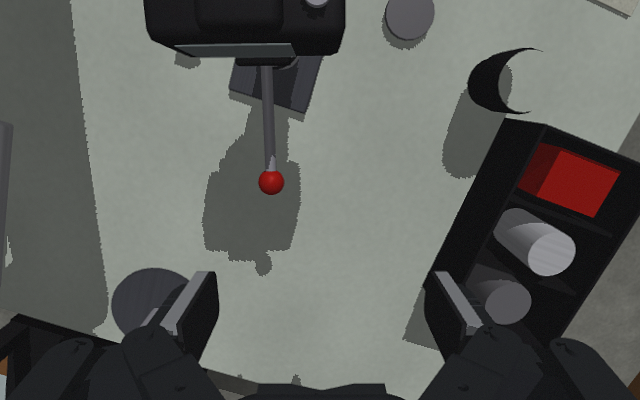

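>>> {"op": "move_arm", "data": {
  "linear": [
    [-0.155,0.3,-0.008],
    [-0.155,0.43,-0.008],
    [-0.155,0.43,-0.008],
    [-0.155,0.55,-0.008],
    [-0.155,0.663,-0.008],
    [-0.155,0.663,-0.008],
    [-0.155,0.663,-0.008],
    [-0.155,0.663,-0.008],
    [-0.155,0.663,-0.008],
    [-0.155,0.663,-0.008]
  ],
  "twist": [
    [0,0,0],
    [0,0,0],
    [0,0,0],
    [0,0,0],
    [0,0,0],
    [0,0,0],
    [0,0,0],
    [0,0,0],
    [0,0,0],
    [0,0,0]
  ],
  "hand": [1,1,1,1,1,1,1,0,-0.5,-0.8],
  "force": 30
}}

```text
time: 4.0
tool_pos: [532.9, -370.1, 134.2]
tcp_rot: [-90.3, -0.4, 19.7]
ft_force: [0.3, 0.2, -0.2]
finger_gap: 51.6
```

```bash
python3 - <<'E'
from go import *
np.set_printoptions(precision=3,suppress=True)
s=r.sense(); print(s['tool_pos'],s['tcp_rot'],s['finger_gap'],s['ft_force'])
Q=np.load('pics/tube.npy')
# fit tube: known slope 30deg down. fit axis with cylinder r=12 to points on middle part
from scipy.optimize import least_squares
def ax(yaw): return np.array([np.cos(yaw)*np.cos(np.pi/6),np.sin(yaw)*np.cos(np.pi/6),-.5])
c0=np.array([515,270,120.])
def res(p,Q):
    a=ax(p[0]); v=Q-np.array([p[1],270,p[2]]); return np.linalg.norm(v-np.outer(v@a,a),axis=1)-12
sel=Q; p=np.array([np.radians(100),517,125])
for k in range(6):
    f=least_squares(res,p,args=(sel,),loss='soft_l1',f_scale=1.5); p=f.x
    rr=np.abs(res(p,Q)); sel=Q[rr<4]
    print(np.degrees(p[0]),p[1:],len(sel),np.abs(res(p,sel)).mean())
a=ax(p[0]); c=np.array([p[1],270,p[2]])
v=Q-c; t=v@a; rad=np.linalg.norm(v-np.outer(t,a),axis=1)
for lo in range(-80,80,5):
    k=(t>=lo)&(t<lo+5)&(rad<20); 
    if k.sum(): print(lo,k.sum(),rad[k].max().round(1),np.median(rad[k]).round(1))
E
```

```text
[ 532.858 -370.115  134.197] [-90.267  -0.363  19.659] 51.60085593831261 [ 0.258  0.216 -0.187]
94.649318232047 [524.354 128.685] 1350 2.049748475422805
94.88764830818667 [524.138 130.311] 1631 2.116921151752094
95.32162203598705 [523.985 132.059] 1868 1.9591186178357656
96.49072991376855 [523.772 133.578] 1871 1.677666190037069
97.52881188310181 [523.446 134.178] 1855 1.5871662255556918
98.57629640974774 [523.302 134.435] 1843 1.547071426379418
-35 154 20.0 11.3
-30 110 20.0 10.9
-25 101 19.2 12.6
-20 115 19.5 12.6
-15 115 19.9 13.1
-10 111 19.8 12.9
-5 115 19.7 13.1
0 116 19.6 12.7
5 154 19.8 12.2
10 83 19.8 12.0
15 113 19.9 13.3
20 108 19.6 13.0
25 106 19.9 13.2
30 107 19.5 13.0
35 100 19.8 12.5
40 109 19.5 13.2
45 99 19.9 13.2
50 99 19.9 12.8
55 96 19.6 12.5
60 100 19.8 13.1
65 96 19.7 12.8
70 88 19.6 12.6
75 11 19.6 14.4
```

>>> {"op": "move_arm", "data": {
  "linear": [
    [-0.005,0.012,0],
    [-0.005,0.012,0],
    [-0.005,0.012,0],
    [-0.005,0.012,0],
    [-0.005,0.012,0]
  ],
  "twist": [
    [0,0,0],
    [0,0,0],
    [0,0,0],
    [0,0,0],
    [0,0,0]
  ],
  "hand": [-0.8,-1,-1,-1,-1],
  "force": 40
}}

```text
time: 4.42
tool_pos: [532.1, -371.6, 131.7]
tcp_rot: [-90.4, -0.4, 19.6]
ft_force: [2.3, -2.4, 4.1]
finger_gap: 21.6
```

```bash
python3 - <<'E'
from go import *
s=r.sense(); p0=s['tool_pos']; print(p0,s['tcp_rot'],s['finger_gap'],s['ft_force'])
piv=np.array([483.5,-251]); yaw=s['tcp_rot'][2]
k=np.array([p0[0],p0[1]])-piv; print(np.hypot(*k),np.degrees(np.arctan2(k[1],k[0])))
a0=np.degrees(np.arctan2(k[1],k[0])); a1=-88.2
T=[]
for i in range(1,9):
    a=a0+(a1-a0)*i/8; z=p0[2]-10*i/8; R=np.hypot(*k)+(129.5-np.hypot(*k))*i/8
    T.append(([piv[0]+R*np.cos(np.radians(a)),piv[1]+R*np.sin(np.radians(a)),z],[-90,0,yaw+a-a0]))
go(*T)
E
```

```text
[ 532.08669231 -371.59224623  131.72598083] [-90.40228054  -0.42964043  19.63579443] 21.620505747386826 [ 2.31684485 -2.35359879  4.10387057]
130.01213989276613 -68.05546326637746
[np.float64(526.7203360057854), np.float64(-373.55005945504905), np.float64(130.47598082564048)] [-0.019, 0.004, -0.0] [0.004, 0.028, 0.005]
[np.float64(521.2758189874185), np.float64(-375.2693373708448), np.float64(129.22598082564048)] [-0.038, 0.008, 0.001] [0.004, 0.056, 0.005]
[np.float64(515.7637325942118), np.float64(-376.746994636832), np.float64(127.97598082564048)] [-0.057, 0.012, 0.002] [0.004, 0.084, 0.005]
[np.float64(510.1947882568721), np.float64(-377.9804156862444), np.float64(126.72598082564048)] [-0.076, 0.016, 0.005] [0.004, 0.112, 0.005]
[np.float64(504.5797966859394), np.float64(-378.9674593125599), np.float64(125.47598082564048)] [-0.095, 0.02, 0.008] [0.004, 0.14, 0.005]
[np.float64(498.92964688606656), np.float64(-379.70646233962873), np.float64(124.22598082564048)] [-0.113, 0.024, 0.012] [0.004, 0.168, 0.005]
[np.float64(493.25528503962954), np.float64(-380.1962423643291), np.float64(122.97598082564048)] [-0.132, 0.028, 0.017] [0.004, 0.196, 0.005]
[np.float64(487.5676933006176), np.float64(-380.43609956736225), np.float64(121.72598082564048)] [-0.15, 0.032, 0.022] [0.004, 0.224, 0.006]
```

Holding the knob (gap 21.6; radius from the pivot 130.0, as it should be). Swing it to square and level.

>>> {"op": "move_arm", "data": {
  "linear": [
    [-0.019,0.004,0],
    [-0.038,0.008,0.001],
    [-0.057,0.012,0.002],
    [-0.076,0.016,0.005],
    [-0.095,0.02,0.008],
    [-0.113,0.024,0.012],
    [-0.132,0.028,0.017],
    [-0.15,0.032,0.022],
    [-0.15,0.032,0.022],
    [-0.15,0.032,0.022],
    [-0.15,0.032,0.022]
  ],
  "twist": [
    [0,0.028,0],
    [0,0.056,0],
    [0,0.084,0],
    [0,0.112,0],
    [0,0.14,0],
    [0,0.168,0],
    [0,0.196,0],
    [0,0.224,0],
    [0,0.224,0],
    [0,0.224,0],
    [0,0.224,0]
  ],
  "hand": [-1,-1,-1,-1,-1,-1,-1,-1,-1,-1,-1]
}}

```text
time: 5.33
tool_pos: [487.3, -380.5, 121.7]
tcp_rot: [-90.2, -0.5, -0.5]
ft_force: [-1.8, -0.2, 3.9]
finger_gap: 21.4
```

```bash
python3 - <<'E'
from go import *
s=r.sense(); print(s['tool_pos'],s['tcp_rot'],s['finger_gap'],s['ft_force'])
go((s['tool_pos']+[0,0,200],s['tcp_rot']))
E
```

```text
[ 487.2882641  -380.5142949   121.69844935] [-90.21415639  -0.49521113  -0.45570946] 21.386012224882908 [-1.75458176 -0.22576431  3.87041291]
[ 487.2882641  -380.5142949   321.69844935] [0.006, -0.667, -0.002] [0.0, 0.0, 0.0]
```

>>> {"op": "move_arm", "data": {
  "linear": [
    [0,0,0],
    [0,0,0],
    [0,0,0],
    [0,0,0],
    [0,0,0],
    [0.003,-0.2,0],
    [0.006,-0.66,0],
    [0.006,-0.66,0],
    [0.006,-0.66,0],
    [0.006,-0.66,0],
    [0.006,-0.66,0],
    [0.006,-0.66,0]
  ],
  "twist": [
    [0,0,0],
    [0,0,0],
    [0,0,0],
    [0,0,0],
    [0,0,0],
    [0,0,0],
    [0,0,0],
    [0,0,0],
    [0,0,0],
    [0,0,0],
    [0,0,0],
    [0,0,0]
  ],
  "hand": [0.5,1,1,1,1,1,1,1,1,1,1,1]
}}

```text
time: 6.33
tool_pos: [488.5, -380.6, 323.2]
tcp_rot: [-90.4, -0.8, -0.4]
ft_force: [0.3, 0.6, -0.7]
finger_gap: 85.5
```

```bash
python3 - <<'E'
from go import *
np.set_printoptions(precision=1,suppress=True)
d=snap('wrist','w3'); C=cloud(d); s=d['state']; print(s['tool_pos'],s['tcp_rot'])
m=mask(d,(0,150,80),(8,255,255),(150,50,450,330))|mask(d,(172,150,80),(180,255,255),(150,50,450,330))
n,l,st,ce=cv2.connectedComponentsWithStats(m)
for i in range(1,n):
    if st[i,4]>60: print(st[i],ce[i],onplane(d,ce[i],140),np.nanmedian(C[l==i],0),np.nanmax(C[l==i][:,2]))
T=snap('top','top1'); S=snap('scene','scene1')
def red(d,b): return mask(d,(0,150,90),(8,255,255),b)|mask(d,(172,150,90),(180,255,255),b)
a,na=cen(red(T,(445,195,485,240))); b,nb=cen(red(S,(130,200,185,235))); print(a,na,b,nb,tri(T,a,S,b))
go(([520,-200,330],[-90,0,0]),([560,-160,330],[-90,0,10]))
def crop(d,x0,y0,x1,y1): return cv2.resize(d['frame'][y0:y1,x0:x1,::-1],(400,290),interpolation=cv2.INTER_CUBIC)
cv2.imwrite('pics/crops1.png',np.vstack([np.hstack([crop(T,370,170,490,257),crop(S,150,160,290,262)]),cv2.resize(d['frame'][:290*1,:,::-1],(800,290))]))
E
```

```text
[ 488.5 -380.6  323.2] [-90.4  -0.8  -0.4]
 ** On entry to DLASCL parameter number  4 had an illegal value
 ** On entry to DLASCL parameter number  4 had an illegal valuelook.py:31: RuntimeWarning: Mean of empty slice.
  def cen(m): ys,xs=np.nonzero(m); return np.array([xs.mean(),ys.mean()]),len(xs)
  ret = ret.dtype.type(ret / rcount)
Traceback (most recent call last):
  File "look.py", line 26, in tri
    x=np.linalg.lstsq(np.vstack(A),np.hstack(b),rcond=None)[0]
      ~~~~~~~~~~~~~~~^^^^^^^^^^^^^^^^^^^^^^^^^^^^^^^^^^^^^^
numpy.linalg.LinAlgError: SVD did not converge in Linear Least Squares
```

```bash
python3 - <<'E'
from go import *
go(([560,-120,330],[-90,0,0]),([590,-20,330],[-90,0,0]))
E
```

```text
[560, -120, 330] [0.237, -0.041, 0.866] [0.001, -0.005, 0.004]
[590, -20, 330] [0.334, -0.041, 1.2] [0.001, -0.005, 0.004]
```

>>> {"op": "move_arm", "data": {
  "linear": [
    [0.24,-0.04,0.87],
    [0.24,-0.04,0.87],
    [0.24,-0.04,0.87],
    [0.24,-0.04,0.87],
    [0.24,-0.04,0.87],
    [0.24,-0.04,0.87],
    [0.24,-0.04,0.87],
    [0.24,-0.04,0.87],
    [0.24,-0.04,0.87]
  ],
  "twist": [
    [0,0,0],
    [0,0,0],
    [0,0,0],
    [0,0,0],
    [0,0,0],
    [0,0,0],
    [0,0,0],
    [0,0,0],
    [0,0,0]
  ],
  "hand": [1,1,1,1,1,1,1,1,1]
}}

```text
time: 7.23
tool_pos: [560.5, -117.4, 327.7]
tcp_rot: [-90.1, -0.2, -0.3]
ft_force: [-0.3, -0.7, -0.2]
finger_gap: 85.2
```

```bash
python3 - <<'E'
from go import *
np.set_printoptions(precision=3,suppress=True)
# rod axis from w1: fit blue/orange/brass using planes at z=45 silhouettes
d=load('w1')
def m_(lo,hi,bx): return cen(mask(d,lo,hi,bx))[0]
bl=onplane(d,m_((105,140,60),(125,255,255),(270,240,330,310)),54)[0]; o=onplane(d,m_((5,150,120),(18,255,255),(340,185,372,225)),49)[0]
br=onplane(d,m_((19,90,90),(35,255,255),(300,235,340,270)),55)[0]
print(bl,br,o, 'yaw bl-o',np.degrees(np.arctan2(o[1]-bl[1],o[0]-bl[0])),'bl-br',np.degrees(np.arctan2(br[1]-bl[1],br[0]-bl[0])),np.linalg.norm((br-bl)[:2]),np.linalg.norm((o-bl)[:2]))
T=snap('top','top1'); S=snap('scene','scene1'); s=T['state']; print(s['tool_pos'],s['tcp_rot'])
def red(d,b): return mask(d,(0,150,90),(8,255,255),b)|mask(d,(172,150,90),(180,255,255),b)
mt,ms=red(T,(445,195,485,240)),red(S,(120,195,190,240)); print((mt>0).sum(),(ms>0).sum())
if mt.any() and ms.any(): print(cen(mt),cen(ms),tri(T,cen(mt)[0],S,cen(ms)[0]))
def crop(d,x0,y0,x1,y1): return cv2.resize(d['frame'][y0:y1,x0:x1,::-1],(400,290),interpolation=cv2.INTER_CUBIC)
cv2.imwrite('pics/crops1.png',np.hstack([crop(T,370,170,490,257),crop(S,150,160,290,262)]))
E
```

```text
[608.034  29.337  54.   ] [620.715  78.237  55.   ] [644.321 156.668  49.   ] yaw bl-o 74.09347624747495 bl-br 75.46219231823805 50.51748537552486 132.40098460242436
[ 560.508 -117.42   327.696] [-90.061  -0.195  -0.285]
0 0
```

View pics/crops1.png

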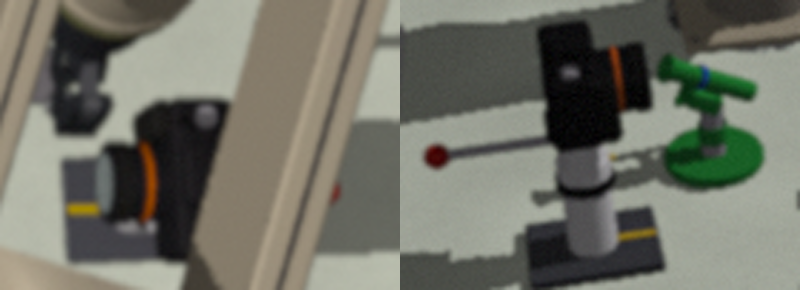

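```bash
python3 - <<'E'
from go import *
np.set_printoptions(precision=2,suppress=True)
S=load('scene1'); R,t=pose(S)
print('knob exp px',cv2.projectPoints(np.array([[487.6,-381,140.],[487.6,-381,155],[500,-381,140]]),cv2.Rodrigues(R.T)[0],-R.T@t,S['intrinsics'],S['dist_coeffs'])[0].reshape(-1,2))
m=mask(S,(0,150,50),(8,255,255),(120,195,190,240))|mask(S,(172,150,50),(180,255,255),(120,195,190,240)); print(m.any() and cen(m))
go(([608,30,150],[-90,0,-15.7]),([608,30,27],[-90,0,-15.7]))
d=load('w1'); C=cloud(d)
im=cv2.resize(d['frame'][0:140,230:330,::-1],(500,700),interpolation=cv2.INTER_CUBIC)
z=C[0:140,230:330,2]; zi=cv2.applyColorMap(np.uint8(np.clip(np.nan_to_num(z),0,160)*1.59),cv2.COLORMAP_JET)
cv2.imwrite('pics/tube.png',cv2.resize(np.hstack([im,cv2.resize(zi,(500,700),interpolation=cv2.INTER_NEAREST)]),(800,560)))
E
```

```text
knob exp px [[161.02 214.14]
 [160.06 209.39]
 [160.91 216.73]]
(array([162.39, 214.52]), 33)
[608, 30, 150] [0.153, 0.594, 0.5] [0.001, 0.169, 0.003]
[608, 30, 27] [0.151, 1.004, 0.501] [0.001, 0.169, 0.003]
```

View pics/tube.png

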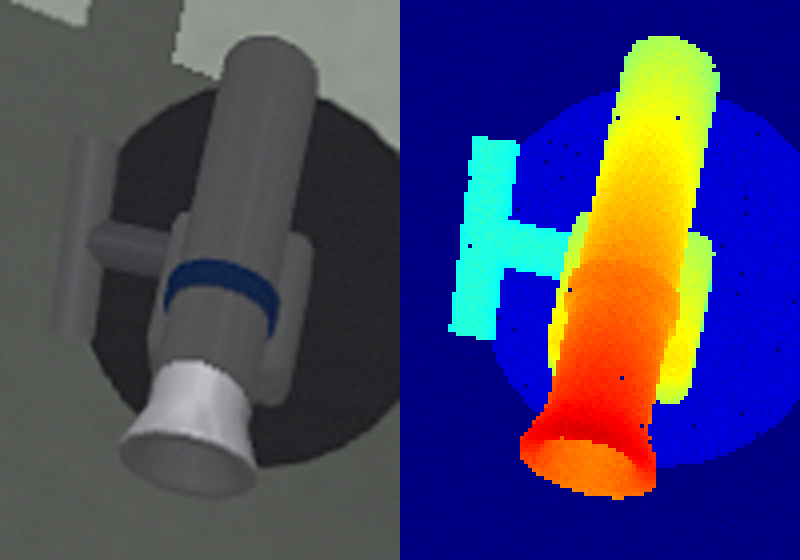

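The tube mouth rim ellipse is centred at about crop (188,464), i.e. pixel (277,116). The knob appears within 1.5 px of where level and square puts it. Go to the rod while fitting the tube.

>>> {"op": "move_arm", "data": {
  "linear": [
    [0.15,0.4,0.5],
    [0.15,0.594,0.5],
    [0.15,0.594,0.5],
    [0.15,0.594,0.5],
    [0.15,0.594,0.5],
    [0.15,0.594,0.5],
    [0.15,0.594,0.5],
    [0.15,0.594,0.5]
  ],
  "twist": [
    [0,0.17,0],
    [0,0.17,0],
    [0,0.17,0],
    [0,0.17,0],
    [0,0.17,0],
    [0,0.17,0],
    [0,0.17,0],
    [0,0.17,0]
  ],
  "hand": [1,1,1,1,1,1,1,1]
}}

```text
time: 8.0
tool_pos: [605.5, 29.2, 147.1]
tcp_rot: [-90.1, 0.0, -15.8]
ft_force: [-0.3, 0.3, -0.3]
finger_gap: 85.5
```

```bash
cat > tube.py <<'E'
from go import *
from scipy.optimize import least_squares
np.set_printoptions(precision=2,suppress=True)
d=load('w1'); C=cloud(d)
def poly(pts):
    m=np.zeros((400,640),np.uint8); cv2.fillPoly(m,[np.int32(np.array(pts)/4+[230,0])],1); return C[m>0]
P=poly([(232,60),(308,70),(240,345),(172,345)]); P=P[np.isfinite(P).all(1)&(P[:,2]>80)]
def ax(y,e): return np.array([np.cos(y)*np.cos(e),np.sin(y)*np.cos(e),-np.sin(e)])
def res(p,e,Q):
    a=ax(p[0],e); v=Q-[p[1],270,p[2]]; return np.linalg.norm(np.cross(v,a),axis=1)-12
for e in (np.pi/6,np.radians(29),np.radians(31)):
    f=least_squares(res,[1.7,517,120],args=(e,P),loss='soft_l1',f_scale=1); p=f.x
    print(np.degrees([e,p[0]]),p,len(P),np.abs(f.fun).mean())
    if e==np.pi/6: p30=p
a=ax(p30[0],np.pi/6); c=np.array([p30[1],270,p30[2]])
F=poly([(110,360),(265,360),(265,505),(110,505)]); F=F[F[:,2]>80]; t=(F-c)@a; rad=np.linalg.norm(np.cross(F-c,a),axis=1)
for lo in range(-70,-20,2):
    k=(t>=lo)&(t<lo+2)&(rad<19)
    if k.sum(): print(lo,k.sum(),rad[k].max())
# rim centre: ray of ellipse centre closest to axis
R,tt=pose(d); v=(rays(d,[[277.1,116]])@R.T)[0]; 
A=np.c_[a,-v]; st=np.linalg.lstsq(A,tt-c,rcond=None)[0]; print('mouth on axis',c+st[0]*a,'ray',tt+st[1]*v,st[0])
E
python3 tube.py; python3 -c "
from go import *
s=r.sense(); print(s['tool_pos'],s['tcp_rot'])
go(([608,30,27],[-90,0,-15.7]))"
```

```text
[30.   98.83] [  1.72 519.43 108.63] 1364 0.5773321639678836
[29.   98.95] [  1.73 519.38 108.29] 1364 0.6905650410201861
[31.   98.82] [  1.72 519.5  109.  ] 1364 0.6108883240554999
-48 222 17.426365334398636
-46 121 17.624176692313927
-44 110 16.77659189334716
-42 95 15.717791385668878
-40 69 15.080673667347126
-38 51 13.713843093141424
-36 47 13.228284729984928
-34 53 13.111064621445598
-32 52 13.226700615598672
-30 50 13.36565628853921
-28 45 12.98299384486663
-26 27 12.426330514049354
-24 10 12.083259295571855
-22 7 11.848549146448093
mouth on axis [525.62 230.18 131.9 ] ray [525.78 230.19 131.88] -46.53565971418592
[605.47905684  29.19501578 147.14840657] [-9.01224213e+01  4.59773209e-02 -1.57651116e+01]
[608, 30, 27] [0.008, 0.4, 0.006] [0.001, -0.001, -0.001]
```

Tube fit: mouth (525.6, 230.2, 131.9), given height about 132, so good; yaw 98.8°. Grasp the rod.

>>> {"op": "move_arm", "data": {
  "linear": [
    [0.008,0.12,0.006],
    [0.008,0.24,0.006],
    [0.008,0.34,0.006],
    [0.008,0.4,0.006],
    [0.008,0.4,0.006],
    [0.008,0.4,0.006],
    [0.008,0.4,0.006],
    [0.008,0.4,0.006],
    [0.008,0.4,0.006],
    [0.008,0.4,0.006],
    [0.008,0.4,0.006],
    [0.008,0.4,0.006]
  ],
  "twist": [
    [0,0,0],
    [0,0,0],
    [0,0,0],
    [0,0,0],
    [0,0,0],
    [0,0,0],
    [0,0,0],
    [0,0,0],
    [0,0,0],
    [0,0,0],
    [0,0,0],
    [0,0,0]
  ],
  "hand": [1,1,1,1,1,0.4,-0.2,-0.6,-1,-1,-1,-1],
  "force": 80
}}

```text
time: 9.0
tool_pos: [609.2, 30.0, 28.8]
tcp_rot: [-90.1, -0.1, -15.8]
ft_force: [-1.4, -0.7, 7.0]
finger_gap: 16.7
```

```bash
python3 -c "
from go import *
s=r.sense(); print(s['tool_pos'],s['tcp_rot'],s['finger_gap'],s['ft_force'])
go((s['tool_pos']+[0,0,180],s['tcp_rot']))"
```

```text
[609.20831959  29.9616632   28.7648381 ] [-9.01009520e+01 -8.84486106e-02 -1.57581272e+01] 16.67986873176047 [-1.40476506 -0.68468691  7.03814461]
[609.20831959  29.9616632  208.7648381 ] [0.001, -0.6, -0.001] [0.0, 0.0, 0.0]
```

>>> {"op": "move_arm", "data": {
  "linear": [
    [0,-0.1,0],
    [0,-0.25,0],
    [0,-0.4,0],
    [0,-0.55,0],
    [0,-0.65,0],
    [0,-0.65,0],
    [0,-0.65,0],
    [0,-0.65,0]
  ],
  "twist": [
    [0,0,0],
    [0,0,0],
    [0,0,0],
    [0,0,0],
    [0,0,0],
    [0,0,0],
    [0,0,0],
    [0,0,0]
  ],
  "hand": [-1,-1,-1,-1,-1,-1,-1,-1]
}}

```text
time: 9.67
tool_pos: [608.7, 30.5, 223.2]
tcp_rot: [-90.1, -0.1, -15.7]
ft_force: [0.1, -0.2, -1.5]
finger_gap: 16.5
```

```bash
python3 - <<'E'
from go import *
np.set_printoptions(precision=2,suppress=True)
s=r.sense(); print(s['tool_pos'],s['finger_gap'],s['ft_force'])
d=snap('wrist','w4'); H=np.array(d['hand_eye']); C=(rays(d,np.stack(np.meshgrid(np.arange(640),np.arange(400)),-1).reshape(-1,2))*d['range_z'].reshape(-1,1))@H[:3,:3].T+H[:3,3]
C=C.reshape(400,640,3); near=(d['range_z']>0)&(C[...,1]<15)&(C[...,2]>30)&(abs(C[...,0])<40)
for lo in range(30,160,5):
    k=near&(C[...,2]>=lo)&(C[...,2]<lo+5)
    if k.sum(): Q=C[k]; print(lo,k.sum(),'x',Q[:,0].min(),Q[:,0].max(),'ytop',np.percentile(Q[:,1],3))
print('zmax',C[near][:,2].max())
cv2.imwrite('pics/w4.png',d['frame'][:,:,::-1])
E
```

```text
[608.69  30.51 223.23] 16.526642596527008 [ 0.07 -0.19 -1.46]
30 665 x -7.913291483521447 10.05563143913864 ytop -26.081366727287133
35 674 x -7.858207974982304 9.898820500750418 ytop -26.117274395394407
40 594 x -14.256107915316505 16.794987082329513 ytop -32.40118719522959
45 1299 x -14.627611920393537 16.71014399321106 ytop -32.76615339851076
50 1703 x -14.730385128392815 16.909804987666583 ytop -32.2009323432
55 406 x -3.9046576698332665 6.009718812905731 ytop -21.8946273481086
60 424 x -3.924522713210126 5.9364182274789 ytop -21.782522975912194
65 443 x -3.790586980822571 5.868512655420064 ytop -21.7173497594991
70 437 x -3.782451005171131 5.833211536871458 ytop -21.931127937728117
75 461 x -3.677507459704965 5.739577422960774 ytop -21.956412661794808
80 492 x -3.9820362002116854 6.05008636422769 ytop -22.00755308646363
85 512 x -3.9358219196423647 6.019780386331439 ytop -21.82463555469993
90 528 x -3.8264431062082602 5.963252925363517 ytop -21.962361436919267
95 538 x -3.7778911662321493 5.886101663250392 ytop -21.923590638031538
100 554 x -4.088852086647085 5.8162163737244015 ytop -21.987679565448676
105 120 x -4.000794621214956 5.76274072558911 ytop -21.576505345296493
zmax 106.62685282908875
```

View pics/w4.png

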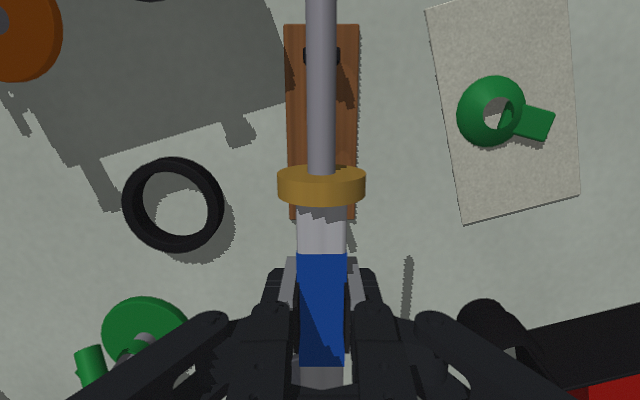

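Rod is held straight along tool z: shaft axis at tool x≈+1, y≈−17, collar face at about 54. Now the pre-insertion poses.

```bash
cat > ins.py <<'E'
from go import *
M=np.array([525.6,230.2,131.9]); Y=98.8; G=np.array([1,-17,0.5])
def tgt(dist,lat=0,up=0,M=M,Y=Y,pit=30): # tip at dist along bore axis
    y=np.radians(Y); e=np.radians(pit); a=np.array([np.cos(y)*np.cos(e),np.sin(y)*np.cos(e),-np.sin(e)])
    x=np.array([np.sin(y),-np.cos(y),0]); R=np.c_[x,np.cross(a,x),a]; 
    g=M+(dist-148)*a+lat*x-up*np.cross(a,x)
    return g-R@G, Ro.from_matrix(R).as_euler('xyz',degrees=True)
def tipnow():
    s=r.sense(); R=Ro.from_euler('xyz',s['tcp_rot'],degrees=True).as_matrix(); tip=s['tool_pos']+R@(G+[0,0,148])
    p,e=tgt(0); R0=Ro.from_euler('xyz',e,degrees=True).as_matrix(); return R0.T@(tip-M),R0.T@R[:,2],s
E
python3 -c "
from ins import *
go(tgt(-60),tgt(-20))
print(np.linalg.norm(tgt(-60)[0]-r.sense()['tool_pos']))"
```

```text
[553.53623713  43.2063338  221.42756814] [-0.186, 0.001, -0.008] [-0.327, -0.266, -0.073]
[548.23665231  77.43956912 201.42756814] [-0.234, 0.068, 0.097] [-0.327, -0.266, -0.073]
55.88709707988172
```

>>> {"op": "move_arm", "data": {
  "linear": [
    [-0.186,0,-0.008],
    [-0.186,0,-0.008],
    [-0.186,0,-0.008],
    [-0.186,0,-0.008],
    [-0.186,0,-0.008],
    [-0.186,0,-0.008],
    [-0.186,0,-0.008],
    [-0.234,0.068,0.097],
    [-0.234,0.068,0.097],
    [-0.234,0.068,0.097],
    [-0.234,0.068,0.097],
    [-0.234,0.068,0.097]
  ],
  "twist": [
    [-0.327,-0.266,-0.073],
    [-0.327,-0.266,-0.073],
    [-0.327,-0.266,-0.073],
    [-0.327,-0.266,-0.073],
    [-0.327,-0.266,-0.073],
    [-0.327,-0.266,-0.073],
    [-0.327,-0.266,-0.073],
    [-0.327,-0.266,-0.073],
    [-0.327,-0.266,-0.073],
    [-0.327,-0.266,-0.073],
    [-0.327,-0.266,-0.073],
    [-0.327,-0.266,-0.073]
  ],
  "hand": [-1,-1,-1,-1,-1,-1,-1,-1,-1,-1,-1,-1]
}}

```text
time: 10.72
tool_pos: [548.4, 76.6, 201.4]
tcp_rot: [-120.0, -0.0, 8.7]
ft_force: [0.3, -0.4, -1.4]
finger_gap: 16.5
```

```bash
python3 - <<'E'
from ins import *
np.set_printoptions(precision=2,suppress=True)
a,b,s=tipnow(); print(a,b,s['tool_pos'],s['tcp_rot'],s['finger_gap'])
T=snap('top','top2'); S=snap('scene','scene2'); W=snap('wrist','w5')
def crop(d,x0,y0,x1,y1): return cv2.resize(d['frame'][y0:y1,x0:x1,::-1],(400,300),interpolation=cv2.INTER_CUBIC)
cv2.imwrite('pics/crops2.png',np.vstack([np.hstack([crop(T,205,175,305,250),crop(S,320,165,440,255)]),np.hstack([cv2.resize(W['frame'][:,:,::-1],(400,300)),crop(T,370,170,490,257)])]))
p=s['tool_pos']; go(tgt(-20),tgt(-5),tgt(10))
E
```

```text
[  0.26   0.47 -20.73] [0. 0. 1.] [548.39  76.59 201.4 ] [-120.01   -0.03    8.71] 16.51685555158402
[548.24  77.44 201.43] [-0.001, 0.0, 0.003] [0.0, -0.001, 0.0]
[546.25  90.28 193.93] [-0.001, 0.0, 0.053] [0.0, -0.001, 0.0]
[544.26 103.11 186.43] [-0.001, 0.0, 0.103] [0.0, -0.001, 0.0]
```

View pics/crops2.png

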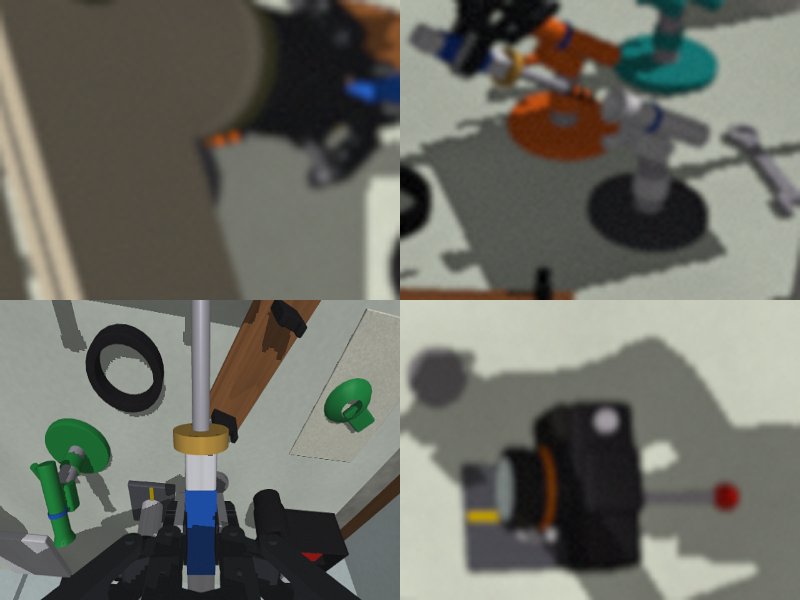

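In the scene crop the rod tip points at the tube mouth (crop about (590,95) to (620,105)), and the camera in the top crop stands square to the stripe. Insert slowly, watching force.

>>> {"op": "move_arm", "data": {
  "linear": [
    [-0.001,0,0.03],
    [-0.001,0,0.055],
    [-0.001,0,0.075],
    [-0.001,0,0.09],
    [-0.001,0,0.105],
    [-0.001,0,0.105]
  ],
  "twist": [
    [0,0,0],
    [0,0,0],
    [0,0,0],
    [0,0,0],
    [0,0,0],
    [0,0,0]
  ],
  "hand": [-1,-1,-1,-1,-1,-1]
}}

```text
time: 11.37
tool_pos: [543.7, 104.6, 185.3]
tcp_rot: [-120.0, -0.0, 8.8]
ft_force: [0.3, 0.4, -1.6]
finger_gap: 16.7
```

```bash
python3 - <<'E'
from ins import *
np.set_printoptions(precision=2,suppress=True)
a,b,s=tipnow(); print(a,b,s['ft_force'],s['wrist_torque'],s['finger_gap'])
go(tgt(10),tgt(30),tgt(50))
T,S=load('top2'),load('scene2')
def red(d,b): return mask(d,(0,130,50),(8,255,255),b)|mask(d,(172,130,50),(180,255,255),b)
mt,ms=red(T,(445,195,485,240)),red(S,(120,195,190,240)); print(cen(mt),cen(ms),tri(T,cen(mt)[0],S,cen(ms)[0]))
E
```

```text
[-0.22  0.25 11.87] [0. 0. 1.] [ 0.31  0.43 -1.59] [0.35 0.07 0.02] 16.69616981360562
[544.26 103.11 186.43] [0.001, -0.001, -0.006] [0.0, -0.0, 0.0]
[541.61 120.23 176.43] [0.001, -0.001, 0.06] [0.0, -0.0, 0.0]
[538.96 137.35 166.43] [0.001, -0.001, 0.127] [0.0, -0.0, 0.0]
(array([467.62, 226.74]), 39) (array([162.25, 214.82]), 40) (array([ 485.65, -380.32,  137.01]), [np.float64(1.9479731020787745), np.float64(1.9479731020795203)])
```

No force at 12 mm in; the knob check gives swivel about −0.8° and tilt about −0.02 rad. Continue.

>>> {"op": "move_arm", "data": {
  "linear": [
    [0,0,0.02],
    [0,0,0.04],
    [0,0,0.06],
    [0,0,0.08],
    [0,0,0.1],
    [0,0,0.1]
  ],
  "twist": [
    [0,0,0],
    [0,0,0],
    [0,0,0],
    [0,0,0],
    [0,0,0],
    [0,0,0]
  ],
  "hand": [-1,-1,-1,-1,-1,-1]
}}

```text
time: 11.87
tool_pos: [539.2, 131.2, 169.3]
tcp_rot: [-120.0, 0.0, 8.8]
ft_force: [-0.4, -0.6, -1.7]
finger_gap: 16.6
```

```bash
python3 - <<'E'
from ins import *
np.set_printoptions(precision=2,suppress=True)
a,b,s=tipnow(); print(a,b,s['ft_force'],s['wrist_torque'],s['finger_gap'])
E
```

```text
[-0.77  0.58 43.24] [-0. -0.  1.] [-0.36 -0.56 -1.68] [0.32 0.03 0.04] 16.58932385651457
```

>>> {"op": "move_arm", "data": {
  "linear": [
    [0.001,0,0.03],
    [0.002,0,0.06],
    [0.002,0,0.09],
    [0.002,0,0.12],
    [0.002,0,0.14],
    [0.002,0,0.15],
    [0.002,0,0.15]
  ],
  "twist": [
    [0,0,0],
    [0,0,0],
    [0,0,0],
    [0,0,0],
    [0,0,0],
    [0,0,0],
    [0,0,0]
  ],
  "hand": [-1,-1,-1,-1,-1,-1,-1]
}}

```text
time: 12.45
tool_pos: [533.6, 170.5, 146.3]
tcp_rot: [-120.0, 0.1, 8.9]
ft_force: [0.1, -0.9, -1.8]
finger_gap: 17.0
```

```bash
python3 - <<'E'
from ins import *
np.set_printoptions(precision=2,suppress=True)
a,b,s=tipnow(); print(a,b,s['ft_force'],s['wrist_torque'],s['finger_gap'])
E
```

```text
[-0.5   0.68 89.15] [-0.  0.  1.] [ 0.09 -0.87 -1.79] [ 0.36  0.07 -0.02] 16.982229244973833
```

Nearly home; push on in 1 mm steps to the stop.

>>> {"op": "move_arm", "data": {
  "linear": [
    [0.001,0,0.007],
    [0.001,0,0.011],
    [0.001,0,0.015],
    [0.001,0,0.018],
    [0.001,0,0.02],
    [0.001,0,0.022],
    [0.001,0,0.022]
  ],
  "twist": [
    [0,0,0],
    [0,0,0],
    [0,0,0],
    [0,0,0],
    [0,0,0],
    [0,0,0],
    [0,0,0]
  ],
  "hand": [-1,-1,-1,-1,-1,-1,-1]
}}

```text
time: 13.03
tool_pos: [533.0, 176.2, 142.9]
tcp_rot: [-120.0, 0.1, 8.9]
ft_force: [-0.4, 0.7, -2.3]
finger_gap: 16.8
```

```bash
python3 - <<'E'
from ins import *
np.set_printoptions(precision=2,suppress=True)
a,b,s=tipnow(); print(a,b,s['ft_force'],s['wrist_torque'],s['finger_gap'])
E
```

```text
[-0.21  0.69 95.76] [-0. -0.  1.] [-0.45  0.74 -2.33] [0.45 0.01 0.01] 16.754387393317955
```

>>> {"op": "move_arm", "data": {
  "linear": [
    [0,0,0.004],
    [0,0,0.007],
    [0,0,0.01],
    [0,0,0.013],
    [0,0,0.013]
  ],
  "twist": [
    [0,0,0],
    [0,0,0],
    [0,0,0],
    [0,0,0],
    [0,0,0]
  ],
  "hand": [-1,-1,-1,-1,-1]
}}

```text
time: 13.45
tool_pos: [532.8, 177.3, 142.4]
tcp_rot: [-120.2, 0.1, 8.8]
ft_force: [-2.0, -11.5, 7.1]
finger_gap: 16.7
```

```bash
python3 - <<'E'
from ins import *
np.set_printoptions(precision=2,suppress=True)
a,b,s=tipnow(); print(a,b,s['ft_force'],s['wrist_torque'],s['finger_gap'])
E
```

```text
[ 0.1   1.2  97.06] [0. 0. 1.] [ -2.   -11.54   7.06] [-1.7   0.1  -0.24] 16.683618115126947
```

Contact: about 15 N back along the bore at 97 mm, the collar stop (expected 95 ± calibration). Hold, then draw out.

>>> {"op": "move_arm", "data": {
  "linear": [
    [0,0,0.003],
    [0,0,0.003],
    [0,0,0.003],
    [0,0,0.003],
    [0,0,0.003]
  ],
  "twist": [
    [0,0,0],
    [0,0,0],
    [0,0,0],
    [0,0,0],
    [0,0,0]
  ],
  "hand": [-1,-1,-1,-1,-1]
}}

```text
time: 13.87
tool_pos: [532.8, 177.2, 142.6]
tcp_rot: [-120.3, 0.1, 8.7]
ft_force: [-1.1, -6.5, 3.4]
finger_gap: 16.5
```

```bash
python3 - <<'E'
from ins import *
np.set_printoptions(precision=2,suppress=True)
a,b,s=tipnow(); print(a,b,s['ft_force'],s['wrist_torque'],s['finger_gap'])
S=snap('scene','scene3'); W=snap('wrist','w6')
def crop(d,x0,y0,x1,y1): return cv2.resize(d['frame'][y0:y1,x0:x1,::-1],(400,300),interpolation=cv2.INTER_CUBIC)
cv2.imwrite('pics/crops3.png',np.hstack([crop(S,340,165,440,240),crop(W,220,0,420,150)]))
go(tgt(-10),tgt(-60))
E
```

```text
[ 0.18  1.37 96.98] [0.   0.01 1.  ] [-1.14 -6.47  3.37] [-0.69  0.17 -0.22] 16.52864290893826
[546.91  86.   196.43] [0.0, 0.001, -0.356] [0.004, -0.0, -0.001]
[553.54  43.21 221.43] [0.0, 0.002, -0.523] [0.004, -0.0, -0.001]
```

View pics/crops3.png

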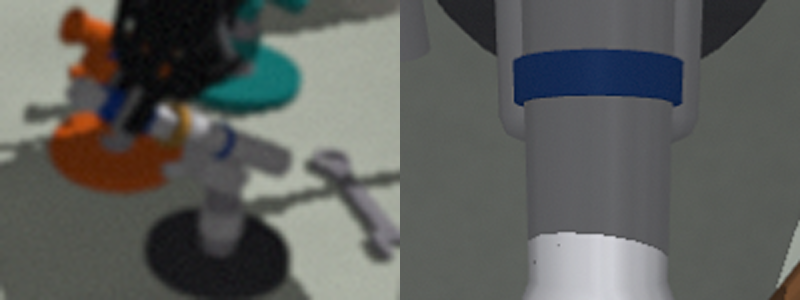

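```bash
python3 - <<'E'
from go import *
np.set_printoptions(precision=1,suppress=True)
d=load('w6'); H=np.array(d['hand_eye']); C=((rays(d,np.stack(np.meshgrid(np.arange(640),np.arange(400)),-1).reshape(-1,2))*d['range_z'].reshape(-1,1))@H[:3,:3].T+H[:3,3]).reshape(400,640,3)
near=(d['range_z']>0)&(C[...,1]<8)&(C[...,2]>30)&(abs(C[...,0]-1)<25)
for lo in np.arange(38,76,2):
    k=near&(C[...,2]>=lo)&(C[...,2]<lo+2)
    if k.sum(): Q=C[k]; print(lo,k.sum(),Q[:,0].min(),Q[:,0].max(),np.percentile(Q[:,1],3),np.median(d['frame'][k],0))
E
```

```text
38 277 -7.463718905201154 10.067163323251222 -26.67670380035083 [190. 191. 196.]
40 109 -7.433495439938549 10.012701501161306 -26.835346322655 [185. 178. 182.]
42 294 -13.827757388008653 17.061402703152744 -33.02960952151532 [164. 130.  58.]
44 516 -14.431174472586815 16.974342643568782 -33.09555895383253 [165. 131.  59.]
46 511 -14.265759609745466 16.89452173134517 -33.25287529438346 [164. 130.  59.]
48 523 -14.132384369368346 16.81041351019104 -33.153046419142136 [165. 131.  59.]
50 414 -15.21624165568987 16.520887563763313 -34.45607332133129 [162.5 138.  121. ]
52 630 -15.195334002800735 16.441000892573474 -34.55237064533991 [180. 181. 186.]
54 603 -14.425678424016201 15.71985294455951 -33.75929564015853 [177. 177. 182.]
56 550 -13.682353951245268 14.719433650160418 -32.91967348705868 [179. 180. 185.]
58 529 -12.957054267412367 13.993028891862533 -32.11488244194399 [181. 181. 186.]
60 493 -12.272565049516622 13.196542248178822 -31.56256594168641 [181. 181. 186.]
62 458 -11.21113411491567 12.499281860915012 -30.625754739103108 [177.5 178.  182.5]
64 433 -11.183710547714327 12.144460641982107 -30.5610522739369 [178. 178. 183.]
66 453 -11.109460960525446 12.06351451749524 -30.452030802425206 [179. 179. 185.]
68 451 -11.032306365169482 12.430707873101415 -30.635025273616073 [177. 178. 182.]
70 466 -10.990137606815807 12.360780833467526 -30.70150078501389 [93. 93. 95.]
72 476 -10.919454049214579 12.297278057293365 -30.68979501900522 [93. 93. 96.]
74 471 -11.13589934668482 12.18605440361678 -30.56197800482319 [93. 93. 95.]
```

The collar abuts the rim with no gap and is centred within about 1.5 mm. Draw it out.

>>> {"op": "move_arm", "data": {
  "linear": [
    [0,0,-0.03],
    [0,0,-0.08],
    [0,0,-0.14],
    [0,0,-0.2],
    [0,0,-0.26],
    [0,0,-0.32],
    [0,0,-0.38],
    [0,0,-0.45],
    [0,0,-0.52],
    [0,0,-0.52],
    [0,0,-0.52]
  ],
  "twist": [
    [0,0,0],
    [0,0,0],
    [0,0,0],
    [0,0,0],
    [0,0,0],
    [0,0,0],
    [0,0,0],
    [0,0,0],
    [0,0,0],
    [0,0,0],
    [0,0,0]
  ],
  "hand": [-1,-1,-1,-1,-1,-1,-1,-1,-1,-1,-1]
}}

```text
time: 14.88
tool_pos: [553.7, 43.0, 222.6]
tcp_rot: [-120.3, -0.1, 8.6]
ft_force: [0.2, 0.7, -2.4]
finger_gap: 16.4
```

```bash
cat > fin.py <<'E'
from ins import *
piv=np.array([483.5,-251,140]); f=np.array([np.cos(np.radians(91.8)),np.sin(np.radians(91.8)),0])
goal=piv+170*f+[0,0,55]   # tip 100 mm before the lens
def fin(tip,yaw): # rod level pointing at yaw deg
    e=[-90,0,yaw-90]; R=Ro.from_euler('xyz',e,degrees=True); return np.array(tip)-R.apply(G+[0,0,148]),e
E
python3 - <<'E'
from fin import *
np.set_printoptions(precision=2,suppress=True)
a,b,s=tipnow(); print(a,s['tool_pos'],s['joint_pos'],s['finger_gap'],s['ft_force'])
print(goal, fin(goal,181.8))
go(fin(goal+[100,120,60],135),(s['tool_pos']+[70,0,60],[-90,0,45]))
E
```

```text
[  0.69  -0.09 -60.74] [553.71  42.96 222.61] [ 18.02   5.12  93.96 -29.91  86.82  12.71] 16.392948332543423 [ 0.21  0.75 -2.35]
[478.16 -81.08 195.  ] (array([626.62, -77.42, 178.  ]), [-90, 0, 91.80000000000001])
[682.46 -66.8  238.  ] [0.37, 0.171, -0.393] [0.325, -0.395, -0.106]
[623.71  42.96 282.61] [0.231, -0.155, -0.131] [0.325, -0.395, -0.106]
```

>>> {"op": "move_arm", "data": {
  "linear": [
    [0.1,-0.06,-0.06],
    [0.23,-0.155,-0.13],
    [0.23,-0.155,-0.13],
    [0.23,-0.155,-0.13],
    [0.23,-0.155,-0.13],
    [0.23,-0.155,-0.13],
    [0.23,-0.155,-0.13],
    [0.23,-0.155,-0.13],
    [0.23,-0.155,-0.13],
    [0.23,-0.155,-0.13]
  ],
  "twist": [
    [0.325,-0.395,-0.106],
    [0.325,-0.395,-0.106],
    [0.325,-0.395,-0.106],
    [0.325,-0.395,-0.106],
    [0.325,-0.395,-0.106],
    [0.325,-0.395,-0.106],
    [0.325,-0.395,-0.106],
    [0.325,-0.395,-0.106],
    [0.325,-0.395,-0.106],
    [0.325,-0.395,-0.106]
  ],
  "hand": [-1,-1,-1,-1,-1,-1,-1,-1,-1,-1]
}}

```text
time: 15.72
tool_pos: [623.1, 43.7, 281.8]
tcp_rot: [-90.1, 0.1, 44.9]
ft_force: [-0.4, -1.0, -2.4]
finger_gap: 16.1
```

```bash
python3 - <<'E'
from fin import *
s=r.sense(); print(s['tool_pos'],s['tcp_rot'],s['joint_pos'])
go(fin(goal+[0,60,40],181.8),fin(goal,181.8))
E
```

```text
[623.10224474  43.66287442 281.7565073 ] [-90.05834457   0.12021322  44.90157498] [ -0.61915445  10.47687883  76.7229139   -0.12680784  92.84279878
 -45.52703271]
[626.61830593 -17.41889358 218.        ] [-0.135, 0.213, -0.152] [0.0, -0.521, -0.002]
[626.61830593 -77.41889358 178.        ] [-0.276, 0.347, -0.294] [0.0, -0.521, -0.002]
```

>>> {"op": "move_arm", "data": {
  "linear": [
    [-0.05,0.06,-0.05],
    [-0.135,0.2,-0.152],
    [-0.135,0.2,-0.152],
    [-0.135,0.2,-0.152],
    [-0.135,0.2,-0.152],
    [-0.135,0.2,-0.152],
    [-0.135,0.2,-0.152],
    [-0.2,0.27,-0.22],
    [-0.25,0.32,-0.27],
    [-0.276,0.347,-0.294],
    [-0.276,0.347,-0.294],
    [-0.276,0.347,-0.294]
  ],
  "twist": [
    [0,-0.521,0],
    [0,-0.521,0],
    [0,-0.521,0],
    [0,-0.521,0],
    [0,-0.521,0],
    [0,-0.521,0],
    [0,-0.521,0],
    [0,-0.521,0],
    [0,-0.521,0],
    [0,-0.521,0],
    [0,-0.521,0],
    [0,-0.521,0]
  ],
  "hand": [-1,-1,-1,-1,-1,-1,-1,-1,-1,-1,-1,-1]
}}

```text
time: 16.72
tool_pos: [626.1, -76.7, 177.4]
tcp_rot: [-89.9, 0.1, 91.7]
ft_force: [-0.4, -0.3, -1.9]
finger_gap: 16.8
```

```bash
python3 - <<'E'
from fin import *
np.set_printoptions(precision=1,suppress=True)
T=snap('top','top4'); S=snap('scene','scene4'); s=T['state']
R=Ro.from_euler('xyz',s['tcp_rot'],degrees=True); print(s['tool_pos'],s['tcp_rot'],'tip',s['tool_pos']+R.apply(G+[0,0,148]),'goal',goal,s['finger_gap'])
def col(d,lo,hi,b): return mask(d,lo,hi,b)
def red(d,b): return mask(d,(0,130,50),(8,255,255),b)|mask(d,(172,130,50),(180,255,255),b)
mt,ms=red(T,(445,195,485,240)),red(S,(120,195,190,240)); print((mt>0).sum(),(ms>0).sum())
if mt.any() and ms.any(): print('knob',tri(T,cen(mt)[0],S,cen(ms)[0]))
C,D=cloud(S),cloud(T)
for d,X in((T,D),(S,C)):   # orange tip bands near goal
    h=cv2.cvtColor(d['frame'],cv2.COLOR_RGB2HSV); m=(cv2.inRange(h,np.array((3,140,60)),np.array((20,255,255)))>0)&(np.abs(X-goal).max(-1)<60)
    print(m.sum(), np.nanmedian(X[m],0) if m.any() else '')
def crop(d,x0,y0,x1,y1): return cv2.resize(d['frame'][y0:y1,x0:x1,::-1],(400,300),interpolation=cv2.INTER_CUBIC)
cv2.imwrite('pics/crops4.png',np.hstack([crop(T,330,150,490,270),crop(S,150,130,350,280)]))
E
```

```text
[626.1 -76.7 177.4] [-89.9   0.1  91.7] tip [477.7 -80.2 194.7] goal [478.2 -81.1 195. ] 16.837850703480218
39 37
knob (array([ 485.5, -380.1,  137.9]), [np.float64(1.8647449870481236), np.float64(1.8647449870484694)])
0 
0
```

View pics/crops4.png

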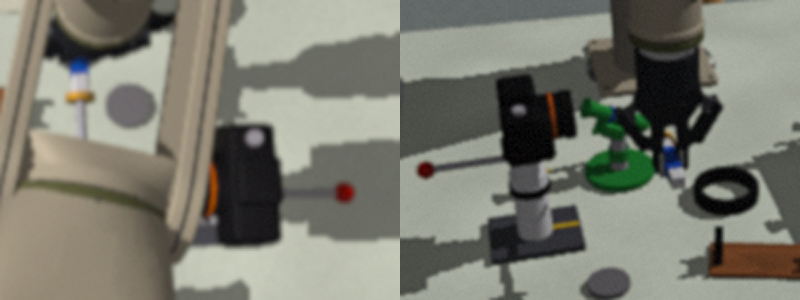

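The camera stands square and the rod is level and across in front of it (tip hidden behind arm and gripper; kinematics put it within 1 mm of the goal). Let it settle, then hand in.

>>> {"op": "move_arm", "data": {
  "linear": [
    [0,0,0],
    [0,0,0],
    [0,0,0],
    [0,0,0],
    [0,0,0],
    [0,0,0]
  ],
  "twist": [
    [0,0,0],
    [0,0,0],
    [0,0,0],
    [0,0,0],
    [0,0,0],
    [0,0,0]
  ],
  "hand": [-1,-1,-1,-1,-1,-1]
}}

```text
time: 17.32
tool_pos: [627.2, -76.1, 179.1]
tcp_rot: [-90.0, 0.1, 91.8]
ft_force: [-1.0, -0.3, -1.5]
finger_gap: 16.3
```

```bash
python3 - <<'E'
from fin import *
np.set_printoptions(precision=2,suppress=True)
T=load('top2'); D=cloud(T); h=cv2.cvtColor(T['frame'],cv2.COLOR_RGB2HSV)
m=(cv2.inRange(h,np.array((3,140,60)),np.array((20,255,255)))>0)&(np.abs(D-[481,-200,195]).max(-1)<70)
Q=D[m]; print('lens ring',len(Q),Q.min(0),Q.max(0),np.median(Q,0))
s=r.sense(); print(s['tool_pos'],s['tcp_rot'],s['qd'],s['finger_gap'],s['ft_force'],s['time'])
print(r.hand_in())
E
```

```text
lens ring 65 [ 451.29 -214.27  203.26] [ 511.95 -206.16  230.73] [ 479.04 -209.91  224.3 ]
[627.23 -76.13 179.1 ] [-90.04   0.13  91.83] [-0.17  0.17  0.12  0.05 -0.02 -0.09] 16.300539704245836 [-0.96 -0.33 -1.5 ] 17.3167
the job is handed in; nothing more can be done
None
```

The job is handed in at 17.3 s of the 67 s allowed. I squared the camera by its red knob, pushed the gauge rod into the aluminium tube until the collar stopped on the mouth, and drew it out. The gripper now holds it level and across the view, with the tip about 100 mm in front of the lens.

Last checks:
- **Camera:** the knob measured from two views gives swivel of about −0.9° and tilt of about −0.02 rad. The orange lens ring lies within 2 mm sideways of the assumed lens axis.
- **Insertion:** I felt about 15 N back along the bore. The wrist camera's depth image showed the collar against the rim with no gap, centred within about 1.5 mm. My computed depth read 97 mm where 95 mm was expected, which fits the 2 mm calibration.
- **Final pose:** the tip came out within about 1 mm of the goal in the last full calculation. After a settling hold the arm had drifted by about 2 mm, and the force on the tool then was about 2 N, the rod's own weight.
- **Not confirmed:** the tip was hidden behind the arm and gripper in the last pictures. Its final position rests on the arm's readings and how I measured the rod in the gripper. I did not measure the bystanders again at the end; no move came near them and no unexpected forces appeared.

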